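# Seat the blade carrier on the three-ball grinding jig

## Task

Put the clipper-blade carrier back on the three balls of the grinding jig, its blade end over the pair of balls, so that both sprung rollers have gone over its side pins and hold it fully home. Keep hold of it until you feel it sitting on the balls: do not let the springs snap it down and do not ram it, or the balls will dent. Then let go, and leave the other things on the bench alone.

Things in the scene. Friction and masses are not known exactly. Their poses are not given: they have to be found in the camera images.
- jig: grinding jig, fixed to the bench: grey foot 128 x 116 mm, column with knurled collar, level steel table 112 (x) x 98 (y) mm on top, its top 58 to 78 mm above the bench: the collar is set anew for every job and the height is not measured, so feel for it. Origin: centre of the foot's underside, on the bench; z up. All jig points here are given for the table at its lowest (58 mm).
- jig_home (a point): where the carrier's grip point comes to be when home, table at its lowest: 117 mm straight above the jig's origin; really 0 to 20 mm higher, with the table. Home, the carrier's x and y axes lie along the jig's.
- jig_pair (a point): point midway between the pair of balls, at their centres' height with the table at its lowest. Three steel balls, 16 mm across, show 12 mm above the table: the pair 19 mm to the +x side of the jig's axis at y = +-33 mm, the single ball 38 mm to the -x side.
- jig_catch (a point): roller of the +y catch (a second, alike, at the -y side), table at its lowest. 12 mm rollers on sprung arms at y = +-58 mm, tops 30 mm above the table. Each swings outward by itself as a side pin is pushed past. They touch the pins 14 mm above home: up to 14 N of push; no force some 6 mm above home, then the springs pull the carrier down, with about 12 N at home.
- carrier_grip (a point): centre of the carrier's grip, to hold it by: black upright post 24 x 24 mm, sides along the carrier's x and y, reaching from 32 mm below this point to 28 mm above it (the last 4 mm a 27 mm wide cap). Axes those of the carrier. The carrier, 0.3 to 0.5 kg, stands level on the bench on three rubber feet with this point 51 mm above it.
- carrier_plate (a point): centre of the top of the carrier's aluminium plate, 112 (x) x 92 (y) x 8 mm, 37 mm below the grip point. Side pins 8 mm thick lie along x at y = +-52 mm, 4 mm below this point. Under the plate three pairs of 8 mm rods, 16 mm apart, their lowest line 13 mm below this point: each pair straddles one ball and centres itself on it from up to 5 mm off.
- carrier_blade (a point): middle of the clipper blade clamped on the plate at the carrier's +x end (the blade end); blade, clamp bar and screws end 23 mm or more below the level of the grip point
- clipper_grey: bystander: grey hair clipper, 46 x 174 x 38 mm, lying on the bench; origin under its middle
- clipper_blade_2: bystander: loose steel clipper blade, 32 x 44 x 8 mm, lying on the bench near the robot; origin under its middle
- driver_red: bystander: screwdriver with a red handle, 190 mm long, lying on the bench; origin under its middle

How it is judged:
By the outcome, as a careful person would: the job done as asked, in the order asked, and still so for the second after the job is handed in, with the robot touching nothing.
It also fails if it takes over 51 s, if anything falls off the work surface, if the arm or the gripper's body presses on something with over 40 N, if the wrist force passes 120 N, or if a joint passes its speed limit or range.

## Robot

A 7-joint arm with a two-finger parallel gripper is mounted at the origin on a cart in front of the work surface, level with it; the furniture and walls round the work are solid. World frame = base frame: x ahead of the robot, y to its left, z up, the work surface at z = 0. Lengths are in mm, angles in rad, forces in N, time in s.
With the tool pointing down it reaches from about 400 to 875 mm from the base axis. Payload 4.4 kg.
Tool frame: the origin (TCP) lies at the very end of the fingers, on their centre line; the grasp point (between the pads) lies 19 mm behind it; y points along the fingers, z is the direction in which the jaws open and shut, and the axes are right-handed (so a half turn about y gives the same grasp; the last joint's range is limited). The gripper opens to 85 mm and grips with 20 to 120 N. Pads are 22 mm wide; open, the fingers measure 114 mm over their backs; the gripper's body (76 mm by 85 mm) begins 54 mm behind the grasp point. The pads swing forward as they close: fully open they stand 13 mm farther back than shut.
Start: joints at [1.037, 0.628, 0.038, 1.517, -0.027, 0.996, -0.02], TCP at [293.129, -580.167, 231.313] pointing down, gripper open.
Joint ranges: [-3.06, 3.06], [-0.37, 2.12], [-1.25, 1.32], [0.18, 2.47], [-1.1, 4.24], [0.23, 1.98], [-2.94, 2.94]. Speed limits (rad/s): [2.57, 2.57, 3.14, 3.14, 3.14, 3.14, 3.14].

## Interface

Orientations are given as [roll, pitch, yaw] about the fixed x, y, z axes, in that order (R = Rz(yaw) Ry(pitch) Rx(roll)).
In Python, from cell import read_state, get_image, finish_job gives the robot as it stands. The module is installed in compiled form; this text tells all that it offers.
- The arm moves only by the tool servo_tool, never from a script. Its argument "increments" is a list of rows, each an object of numbers: "dx", "dy", "dz": the shift along the world's x, y, z in cm; "ax", "ay", "az": the turn, a rotation vector about the world's x, y, z in rad; "claw": the closure, from -1 (fully open) to 1 (shut). A call has 1 to 8 rows; each row is the pose to reach, as a shift and turn from the pose commanded when the call began; what a row does not reach only later rows make up. A row lasts 1/12 s, in which the tool goes at most 41.7 mm and 7.16 degrees, less where a joint would pass 70% of its speed; a pose out of reach is approached as far as the arm can. A call with a gripper value outside its range is refused whole. The fingers move at their own pace and stop on an object; the grip force is fixed at half the most. Time passes only in rows, so rows that repeat a pose let the fingers close. It gives the time, the measured TCP pose, the force and the opening at its end, in the units of the state.
- read_state(): the state, without advancing time (a new reading comes with each control period).
- get_image(name): name is "side" or "top" or "wrist"; returns a dict with "color" (480x640x3 uint8, red, green, blue), "fov_y" (degrees; the focal length in pixels is half the picture's height over the tangent of half this angle, whatever the lens; pixels are square), "cx", "cy" (the principal point, pixels), "R" (3x3) and "t" (3): a world point X has camera coordinates R X + t. Camera axes: x right, y down, z forward; pixel columns grow to the right and rows downward; lengths in mm; the calibration is good to about 2 mm. A picture is of the moment at which its call begins. There is no depth.
- finish_job(): hands the job in, once; it reports no verdict.
The state is a dict: "clock": time; "qpos": joint angles; "qd": joint speeds; "tau": joint torques, N m; "eef_pos": TCP position; "tool_rot": TCP orientation; "force": force on the tool from outside, world axes, zero at the start; "torque": the same for the moment, N m; "width": finger opening in mm.
Only numpy, scipy, OpenCV 4.12 (cv2) and the standard library are available. Lean on these libraries where they do the work, as an engineer would, in place of code of your own. Each camera call takes 0.05 s, during which the arm holds its last target.

## Working session

There is one attempt and no reset: what is moved stays moved. The work goes in short steps, Python scripts to look and compute and a tool call to move; the robot and the scene stay as the last step left them, time stands still between calls to the robot, and variables do not carry over. Pictures are saved under pics/ and viewed, and the job is handed in when it is done.

Besides the shell and the picture viewer there is one more tool, called after "Emit:" by a JSON object that holds its "method" and its "body". servo_tool: Moves the arm, as the interface text tells. Its arguments: {"type":"object","properties":{"increments":{"type":"array","items":{"type":"object","properties":{"dx":{"type":"number"},"dy":{"type":"number"},"dz":{"type":"number"},"ax":{"type":"number"},"ay":{"type":"number"},"az":{"type":"number"},"claw":{"type":"number"}}}}},"required":["increments"]}

```bash
mkdir -p pics
cat > h.py <<'E'
import numpy as np, cv2, pickle
from cell import read_state, get_image
def snap(name,tag):
    im=get_image(name); pickle.dump(im,open(f'pics/{tag}.pkl','wb'))
    cv2.imwrite(f'pics/{tag}.png',cv2.cvtColor(np.asarray(im['color']),cv2.COLOR_RGB2BGR)); return im
def load(tag): return pickle.load(open(f'pics/{tag}.pkl','rb'))
def f(im): return 240/np.tan(np.radians(im['fov_y'])/2)
def ray(im,u,v):
    R=np.array(im['R']);t=np.array(im['t']);F=f(im)
    d=R.T@np.array([(u-im['cx'])/F,(v-im['cy'])/F,1]); return -R.T@t,d
def onz(im,u,v,z):
    o,d=ray(im,u,v); return o+d*(z-o[2])/d[2]
def proj(im,X):
    c=np.array(im['R'])@np.array(X,float)+np.array(im['t']);F=f(im)
    return np.array([F*c[0]/c[2]+im['cx'],F*c[1]/c[2]+im['cy']])
E
python3 - <<'E'
from h import *
for n in ['side','top','wrist']:
    im=snap(n,n+'0'); R=np.array(im['R']); print(n,im['fov_y'],im['cx'],im['cy'],(-R.T@np.array(im['t'])).round(),R.round(2).tolist())
print(read_state())
E
```

```text
side 55.35149452592049 318.4368664486255 245.1131448791279 [418. -50. 815.] [[0.98, -0.2, -0.01], [-0.17, -0.84, -0.52], [0.1, 0.51, -0.86]]
top 44.57501036157581 313.6293468949552 242.52518055559761 [465. 342. 993.] [[-0.0, -1.0, 0.01], [-1.0, 0.0, -0.03], [0.03, -0.01, -1.0]]
wrist 62.90248295478721 329.64055596310567 243.89211444501183 [ 355. -550.  372.] [[0.45, -0.89, -0.0], [-0.86, -0.43, 0.27], [-0.24, -0.12, -0.96]]
{'clock': 0.15, 'qpos': array([ 1.03720121,  0.62912456,  0.03846662,  1.51811808, -0.02701295,
        0.99628832, -0.02000255]), 'qd': array([-0.00036538, -0.00358416, -0.00042464, -0.00455646, -0.00145166,
        0.00029252,  0.00116052]), 'tau': array([ 1.00476176e-03, -5.63795793e+01,  1.22706033e+00, -1.93647945e+01,
        1.09573503e-02,  7.50757987e-03, -5.43625092e-06]), 'eef_pos': array([ 292.91431494, -579.74546736,  230.61303502]), 'tool_rot': array([-1.57221641e+00, -5.33919414e-06, -2.67382142e+00]), 'force': array([-0.18716746, -0.56449227, -0.35113499]), 'torque': array([-0.00277931, -0.02048582, -0.03902963]), 'width': 85.00427147617174}
```

View pics/side0.png

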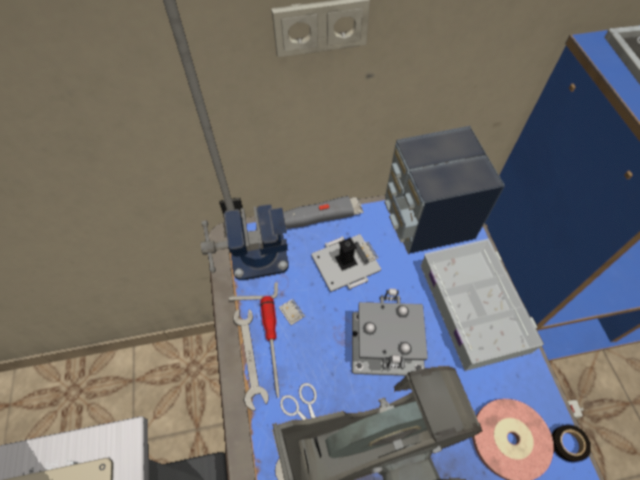

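View pics/top0.png

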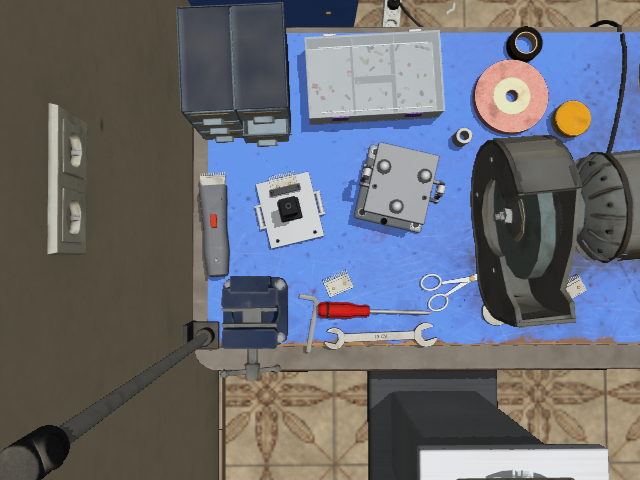

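View pics/wrist0.png

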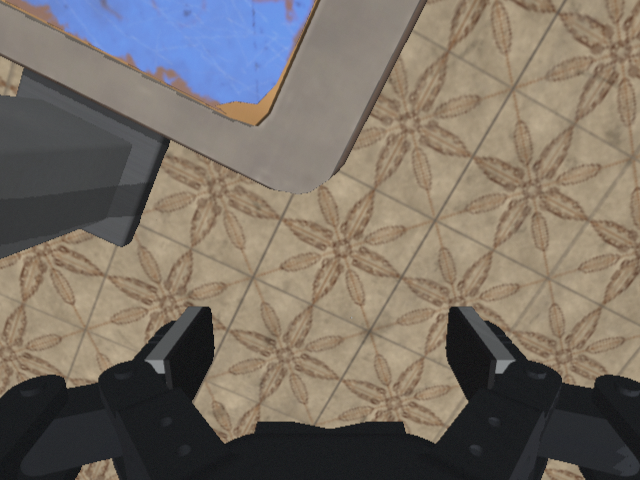

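Run:
```python
from h import *
for tag,(x0,y0,x1,y1),k in [('top0',(240,130,460,260),3.6),('side0',(300,220,440,390),3.4)]:
    im=cv2.imread(f'pics/{tag}.png')[y0:y1,x0:x1]
    cv2.imwrite(f'pics/{tag}_z.png',cv2.resize(im,None,fx=k,fy=k,interpolation=cv2.INTER_CUBIC))
```

```text
(no output)
```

View pics/top0_z.png

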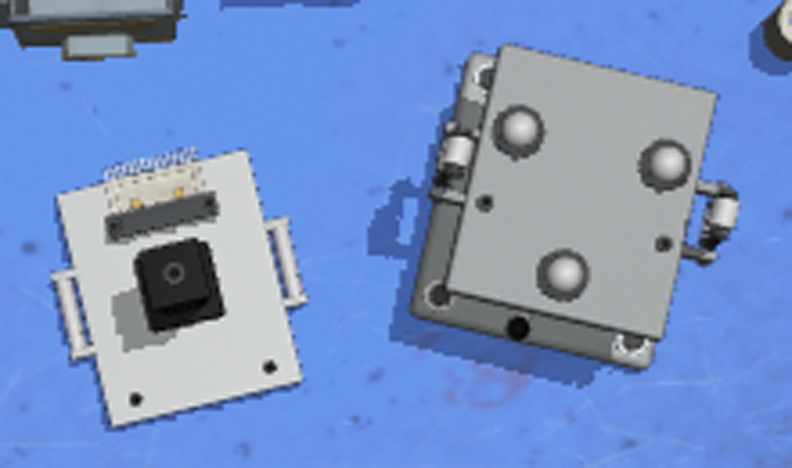

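View pics/side0_z.png

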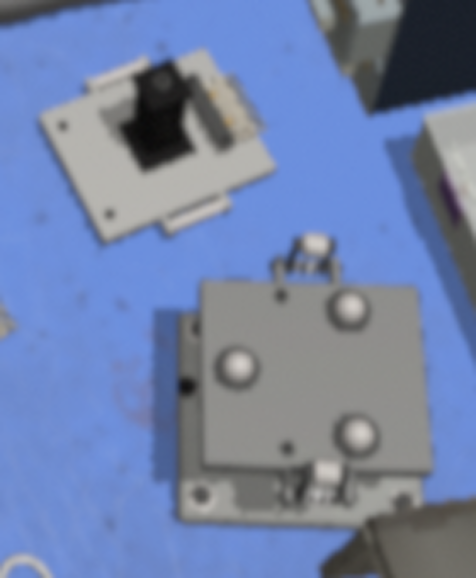

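Run:
```python
from h import *
T=load('top0');S=load('side0')
tz=lambda p:(240+p[0]/3.6,130+p[1]/3.6)
sz=lambda p:(300+p[0]/3.4,220+p[1]/3.4)
def tri(a,b):
    o1,d1=ray(T,*tz(a));o2,d2=ray(S,*sz(b))
    A=np.stack([d1,-d2],1);s=np.linalg.lstsq(A,o2-o1,rcond=None)[0]
    p,q=o1+d1*s[0],o2+d2*s[1];return (p+q)/2,np.linalg.norm(p-q)
B=[((519,131),(350,309)),((665,163),(358,434)),((563,274),(239,368))]
C=[((503,45),(415,288)),((717,95),(432,470)),((661,339),(204,467)),((449,291),(203,283))]
for a,b in B+C: print(tri(a,b)[0].round(1),tri(a,b)[1].round(1))
for h in (0,10,20):
  bz=[onz(T,*tz(a),58+h+6)[:2] for a,_ in B]
  m=(bz[0]+bz[1])/2; ax=m-bz[2]; c=bz[2]+ax*38/57
  cz=[onz(T,*tz(a),58+h)[:2] for a,_ in C]; 
  e=(cz[0]+cz[1]-cz[2]-cz[3]); y=bz[0]-bz[1]
  print(h,'balls c',c.round(1),'|pair|',np.linalg.norm(y).round(1),'|ax|',np.linalg.norm(ax).round(1),'yaw',np.arctan2(ax[1],ax[0]).round(3),np.arctan2(-y[0],y[1]).round(3),'table',np.mean(cz,0).round(1),np.arctan2(e[1],e[0]).round(3),[np.linalg.norm(cz[i]-cz[(i+1)%4]).round(1) for i in range(4)])
  bs=[onz(S,*sz(b),58+h+6)[:2] for _,b in B]; m=(bs[0]+bs[1])/2;ax=m-bs[2];print('   side',(bs[2]+ax*38/57).round(1),np.arctan2(ax[1],ax[0]).round(3))
P=[(58,197),(247,151),(301,380),(113,427)]
cz=[onz(T,*tz(a),14)[:2] for a in P]
e=(cz[0]+cz[1]-cz[2]-cz[3]);y=(cz[0]+cz[3]-cz[1]-cz[2])
print('carrier',np.mean(cz,0).round(1),np.arctan2(e[1],e[0]).round(3),np.arctan2(-y[0],y[1]).round(3),[np.linalg.norm(cz[i]-cz[(i+1)%4]).round(1) for i in range(4)])
print('post top',onz(T,*tz((174,272)),79))
print('side', onz(S,*sz((165,82)),79), np.mean([onz(S,*sz(a),14) for a in [(40,117),(205,50),(275,168),(106,242)]],0))
# grinder/others: extents on top
for n,p in dict(grindNW=(472,150),grindtop=(490,140),vise=(255,280)).items(): print(n,onz(T,*p,0).round(),onz(T,*p,200).round())
```

```text
[615.7 224.5  83.8] 0.9
[601.1 161.3  83.8] 0.1
[553.4 205.8  82.4] 0.5
[653.7 230.7  78.8] 0.5
[631.1 137.9  81.6] 0.1
[525.3 162.5  76.7] 0.2
[547.  255.   79.5] 1.6
0 balls c [592.5 194.2] |pair| 66.3 |ax| 58.0 yaw -0.233 -0.22 table [592.  193.2] -0.229 [np.float64(98.2), np.float64(112.2), np.float64(96.7), np.float64(112.9)]
   side [594.9 203.7] -0.221
10 balls c [591.2 195.8] |pair| 65.6 |ax| 57.4 yaw -0.233 -0.22 table [590.7 194.7] -0.229 [np.float64(97.1), np.float64(111.0), np.float64(95.7), np.float64(111.7)]
   side [592.5 200.3] -0.221
20 balls c [589.8 197.4] |pair| 64.8 |ax| 56.7 yaw -0.233 -0.22 table [589.3 196.3] -0.229 [np.float64(96.1), np.float64(109.8), np.float64(94.6), np.float64(110.5)]
   side [590.2 197. ] -0.221
carrier [553.6 374.3] 0.23 0.239 [np.float64(90.7), np.float64(109.9), np.float64(90.0), np.float64(110.3)]
post top [554.97570079 374.62722025  79.        ]
side [556.63003902 376.30608387  79.        ] [554.56459057 374.57043808  14.        ]
grindNW [657.  63.   0.] [618. 119. 200.]
grindtop [674.  32.   0.] [632.  95. 200.]
vise [437. 434.   0.] [442. 416. 200.]
```

```bash
python3 - <<'E'
from h import *
T=load('top0');S=load('side0')
def tri(a,b):
    o1,d1=ray(T,*a);o2,d2=ray(S,*b)
    A=np.stack([d1,-d2],1);s=np.linalg.lstsq(A,o2-o1,rcond=None)[0]
    p,q=o1+d1*s[0],o2+d2*s[1];return ((p+q)/2).round(),np.linalg.norm(p-q).round()
# grinder guard corners: top (482,145)/(575,143)/(575,322)/(482,318)
for a,b in [((497,142),(408,375)),((568,143),(452,372)),((575,318),(290,478)),((482,318),(278,425))]: print(a,b,tri(a,b))
for z in (0,150,250): print([onz(T,*p,z).round() for p in [(475,150),(482,322),(575,322)]])
o,d=ray(T,313,480);print(onz(T,420,450,300))
E
python3 - <<'E'
import sys;sys.path.insert(0,'.')
import cv2
im=cv2.imread('pics/side0.png')[340:480,250:600];cv2.imwrite('pics/grz.png',cv2.resize(im,None,fx=2.2,fy=2.2))
E
```

```text
(497, 142) (408, 375) (array([596.,  90., 203.]), np.float64(63.0))
(568, 143) (452, 372) (array([589.,  52., 337.]), np.float64(21.0))
(575, 318) (290, 478) (array([392.,  -2., 233.]), np.float64(1.0))
(482, 318) (278, 425) (array([380.,  81., 103.]), np.float64(2.0))
[array([657.,  58.,   0.]), array([364.,  50.,   0.]), array([ 363., -108.,    0.])]
[array([628., 101., 150.]), array([379.,  94., 150.]), array([379., -40., 150.])]
[array([609., 130., 250.]), array([389., 124., 250.]), array([389.,   6., 250.])]
[245.56916159 213.31581279 300.        ]
```

View pics/grz.png

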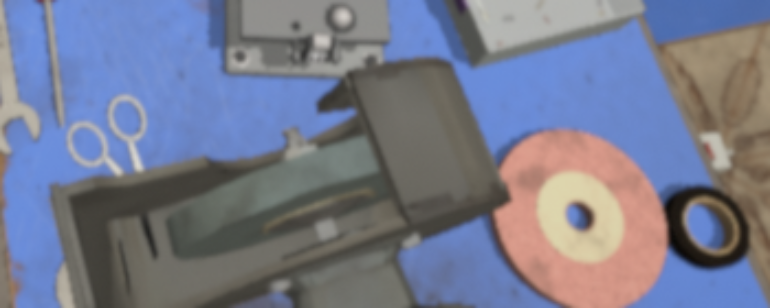

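Emit:
{"method": "servo_tool", "body": {"increments": [{"dz":4},{"dz":8},{"dz":12},{"dz":16},{"dz":20},{"dx":2,"dy":4,"dz":22,"az":0.08},{"dx":4,"dy":8,"dz":22,"az":0.14},{"dx":5.5,"dy":11.5,"dz":22,"az":0.2}]}}

```text
invalid input at $.increments[0]: expected keys dx, dy, dz, ax, ay, az, claw
```

Emit:
{"method": "servo_tool", "body": {"increments": [{"dx":1.5,"dy":3.7,"az":0.06},{"dx":3,"dy":7.4,"az":0.12},{"dx":4.5,"dy":11.1,"az":0.18},{"dx":6,"dy":14.8,"az":0.24},{"dx":7.5,"dy":18.5,"az":0.3},{"dx":9,"dy":22.2,"az":0.36},{"dx":10.5,"dy":25.9,"az":0.42},{"dx":12,"dy":29.6,"az":0.48}]}}

```text
invalid input at $.increments[0]: expected keys dx, dy, dz, ax, ay, az, claw
```

Emit:
{"method": "servo_tool", "body": {"increments": [{"dx":1,"dy":3.8,"az":0.06},{"dx":2,"dy":7.6,"az":0.12},{"dx":3,"dy":11.4,"az":0.18},{"dx":4,"dy":15.2,"az":0.24},{"dx":5,"dy":19,"az":0.3},{"dx":6,"dy":22.8,"az":0.36},{"dx":6.5,"dy":26.6,"az":0.42},{"dx":7,"dy":30.4,"az":0.46}]}}

```text
invalid input at $.increments[0]: expected keys dx, dy, dz, ax, ay, az, claw
```

Emit:
{"method": "servo_tool", "body": {"increments": [{"dx":0,"dy":0,"dz":4,"ax":0,"ay":0,"az":0,"claw":-1},{"dx":0,"dy":0,"dz":8,"ax":0,"ay":0,"az":0,"claw":-1},{"dx":0,"dy":0,"dz":12,"ax":0,"ay":0,"az":0,"claw":-1},{"dx":0,"dy":0,"dz":16,"ax":0,"ay":0,"az":0,"claw":-1},{"dx":0,"dy":0,"dz":20,"ax":0,"ay":0,"az":0,"claw":-1},{"dx":1.5,"dy":3.5,"dz":22,"ax":0,"ay":0,"az":0.06,"claw":-1},{"dx":3,"dy":7,"dz":22,"ax":0,"ay":0,"az":0.12,"claw":-1},{"dx":4.5,"dy":10.5,"dz":22,"ax":0,"ay":0,"az":0.18,"claw":-1}]}}

```text
clock: 0.82
eef_pos: [338.7, -474.5, 452.7]
tool_rot: [-1.568, 0.0, -2.492]
force: [0.7, -0.2, -0.5]
width: 85.5
```

Emit:
{"method": "servo_tool", "body": {"increments": [{"dx":1.5,"dy":3.75,"dz":0,"ax":0,"ay":0,"az":0.055,"claw":-1},{"dx":3,"dy":7.5,"dz":0,"ax":0,"ay":0,"az":0.11,"claw":-1},{"dx":4.5,"dy":11.25,"dz":0,"ax":0,"ay":0,"az":0.165,"claw":-1},{"dx":6,"dy":15,"dz":0,"ax":0,"ay":0,"az":0.22,"claw":-1},{"dx":7.5,"dy":18.75,"dz":0,"ax":0,"ay":0,"az":0.275,"claw":-1},{"dx":9,"dy":22.5,"dz":0,"ax":0,"ay":0,"az":0.33,"claw":-1},{"dx":10.3,"dy":26.25,"dz":0,"ax":0,"ay":0,"az":0.385,"claw":-1},{"dx":11.5,"dy":30,"dz":0,"ax":0,"ay":0,"az":0.44,"claw":-1}]}}

```text
clock: 1.48
eef_pos: [453.3, -173.1, 451.2]
tool_rot: [-1.571, -0.0, -2.051]
force: [0.6, -0.2, 0.0]
width: 85.2
```

Emit:
{"method": "servo_tool", "body": {"increments": [{"dx":1,"dy":3.8,"dz":0,"ax":0,"ay":0,"az":0.055,"claw":-1},{"dx":2,"dy":7.6,"dz":0,"ax":0,"ay":0,"az":0.11,"claw":-1},{"dx":3,"dy":11.4,"dz":0,"ax":0,"ay":0,"az":0.165,"claw":-1},{"dx":4,"dy":15.2,"dz":0,"ax":0,"ay":0,"az":0.22,"claw":-1},{"dx":4.8,"dy":19,"dz":0,"ax":0,"ay":0,"az":0.275,"claw":-1},{"dx":5.5,"dy":22.8,"dz":0,"ax":0,"ay":0,"az":0.33,"claw":-1},{"dx":6,"dy":26.6,"dz":0,"ax":0,"ay":0,"az":0.385,"claw":-1},{"dx":6.5,"dy":30.4,"dz":0,"ax":0,"ay":0,"az":0.44,"claw":-1}]}}

```text
clock: 2.15
eef_pos: [518.0, 130.5, 451.1]
tool_rot: [-1.571, -0.0, -1.611]
force: [1.4, 0.0, -0.0]
width: 85.3
```

Emit:
{"method": "servo_tool", "body": {"increments": [{"dx":0.5,"dy":3.5,"dz":-2,"ax":0,"ay":0,"az":0.04,"claw":-1},{"dx":1,"dy":7,"dz":-4,"ax":0,"ay":0,"az":0.08,"claw":-1},{"dx":1.5,"dy":10.5,"dz":-6,"ax":0,"ay":0,"az":0.12,"claw":-1},{"dx":2.1,"dy":14,"dz":-8,"ax":0,"ay":0,"az":0.16,"claw":-1},{"dx":2.6,"dy":17.5,"dz":-10,"ax":0,"ay":0,"az":0.2,"claw":-1},{"dx":3.1,"dy":21,"dz":-12,"ax":0,"ay":0,"az":0.24,"claw":-1},{"dx":3.6,"dy":24.3,"dz":-14,"ax":0,"ay":0,"az":0.275,"claw":-1},{"dx":3.6,"dy":24.3,"dz":-17.5,"ax":0,"ay":0,"az":0.275,"claw":-1}]}}

```text
clock: 2.82
eef_pos: [552.9, 381.7, 277.1]
tool_rot: [-1.566, 0.01, -1.33]
force: [-0.5, 1.0, -0.4]
width: 85.5
```

Emit:
{"method": "servo_tool", "body": {"increments": [{"dx":0,"dy":0,"dz":-4,"ax":0,"ay":0,"az":0,"claw":-1},{"dx":0,"dy":0,"dz":-7,"ax":0,"ay":0,"az":0,"claw":-1},{"dx":0,"dy":0,"dz":-10,"ax":0,"ay":0,"az":0,"claw":-1},{"dx":0,"dy":0,"dz":-10,"ax":0,"ay":0,"az":0,"claw":-1}]}}

```text
clock: 3.15
eef_pos: [550.8, 368.4, 169.3]
tool_rot: [-1.582, -0.006, -1.338]
force: [-0.4, -1.1, 0.2]
width: 85.8
```

Run:
```python
from h import *
snap('wrist','w1');snap('top','t1');s=read_state();print(s['eef_pos'],s['tool_rot'],s['qpos'],s['force'])
W=load('w1')
p=s['eef_pos'];print(proj(W,p),proj(W,[554.5,374.6,79]))
```

```text
[553.78918475 371.54625361 175.79790113] [-1.57277237e+00 -5.86123911e-04 -1.33879146e+00] [-0.35959173  0.7531066  -0.48883944  1.50943869  0.39631962  0.98076601
 -0.72718917] [ 0.28338467 -0.0690431   1.50104797]
[337.10810396 313.48039972] [338.1967375  238.66162753]
```

View pics/w1.png

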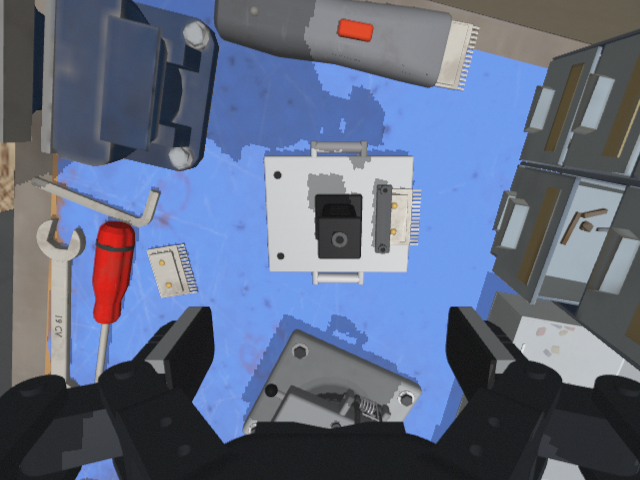

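View pics/t1.png

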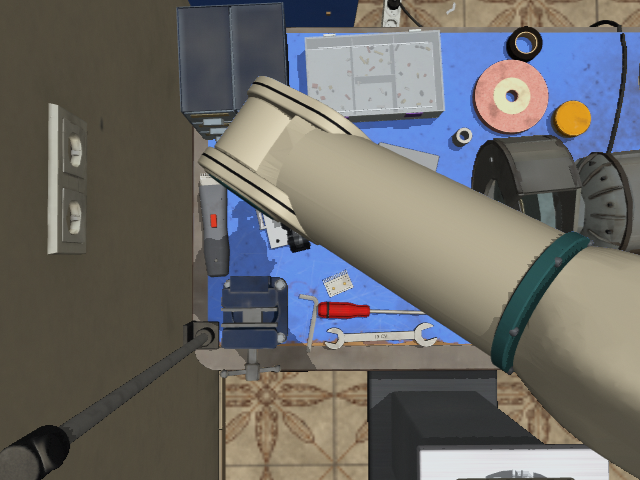

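Run:
```python
from h import *
W=load('w1')
print(onz(W,340,240,79))
c=[onz(W,*p,14) for p in [(413,156),(265,157),(270,271),(408,272)]]
print(np.mean(c,0),[np.linalg.norm(c[i]-c[(i+1)%4]).round(1) for i in range(4)])
for i,j in [(0,1),(3,2)]: d=c[i]-c[j];print(np.arctan2(d[1],d[0]))
for i,j in [(0,3),(1,2)]: d=c[i]-c[j];print(np.arctan2(-d[0],d[1]))
print(read_state()['eef_pos'],read_state()['tool_rot'])
```

```text
[555.77517419 374.03119133  79.        ]
[555.63721845 374.93459178  14.        ] [np.float64(109.4), np.float64(89.7), np.float64(110.8), np.float64(90.9)]
0.23947133424289996
0.22839561623896243
0.24681996884293822
0.231506641542772
[553.78918475 371.54625361 175.79790113] [-1.57277237e+00 -5.86123911e-04 -1.33879146e+00]
```

Emit:
{"method": "servo_tool", "body": {"increments": [{"dx":0,"dy":0,"dz":-2.5,"ax":0,"ay":0,"az":0,"claw":-1},{"dx":0,"dy":0,"dz":-5,"ax":0,"ay":0,"az":0,"claw":-1},{"dx":0,"dy":0,"dz":-6,"ax":0,"ay":0,"az":0,"claw":-1},{"dx":0,"dy":0,"dz":-6,"ax":0,"ay":0,"az":0,"claw":-1},{"dx":0,"dy":0,"dz":-6,"ax":0,"ay":0,"az":0,"claw":-1}]}}

```text
clock: 3.67
eef_pos: [554.9, 372.6, 118.0]
tool_rot: [-1.569, 0.001, -1.339]
force: [1.5, -0.3, 0.3]
width: 85.3
```

Emit:
{"method": "servo_tool", "body": {"increments": [{"dx":0,"dy":0.2,"dz":-2,"ax":0,"ay":0,"az":0,"claw":-1},{"dx":0,"dy":0.2,"dz":-4,"ax":0,"ay":0,"az":0,"claw":-1},{"dx":0,"dy":0.2,"dz":-6,"ax":0,"ay":0,"az":0,"claw":-1},{"dx":0,"dy":0.2,"dz":-7.5,"ax":0,"ay":0,"az":0,"claw":-1},{"dx":0,"dy":0.2,"dz":-8.3,"ax":0,"ay":0,"az":0,"claw":-1},{"dx":0,"dy":0.2,"dz":-8.3,"ax":0,"ay":0,"az":0,"claw":-1},{"dx":0,"dy":0.2,"dz":-8.3,"ax":0,"ay":0,"az":0,"claw":-1}]}}

```text
clock: 4.25
eef_pos: [554.6, 374.4, 34.2]
tool_rot: [-1.57, 0.001, -1.339]
force: [0.8, -0.2, -0.2]
width: 85.4
```

Run:
```python
from h import *
snap('wrist','w2');s=read_state();print(s['eef_pos'],s['tool_rot'],s['force'])
```

```text
[554.89482818 374.67275011  34.65730473] [-1.56886948e+00  1.12700775e-03 -1.33889842e+00] [0.12353068 0.26009707 0.36528982]
```

View pics/w2.png

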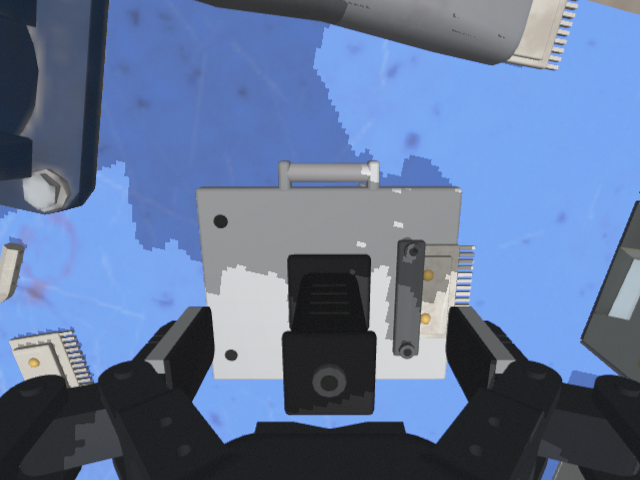

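Emit:
{"method": "servo_tool", "body": {"increments": [{"dx":0,"dy":0,"dz":0,"ax":0,"ay":0,"az":0,"claw":1},{"dx":0,"dy":0,"dz":0,"ax":0,"ay":0,"az":0,"claw":1},{"dx":0,"dy":0,"dz":0,"ax":0,"ay":0,"az":0,"claw":1},{"dx":0,"dy":0,"dz":0,"ax":0,"ay":0,"az":0,"claw":1},{"dx":0,"dy":0,"dz":0,"ax":0,"ay":0,"az":0,"claw":1},{"dx":0,"dy":0,"dz":0,"ax":0,"ay":0,"az":0,"claw":1},{"dx":0,"dy":0,"dz":0,"ax":0,"ay":0,"az":0,"claw":1},{"dx":0,"dy":0,"dz":0,"ax":0,"ay":0,"az":0,"claw":1}]}}

```text
clock: 4.97
eef_pos: [554.3, 373.9, 33.6]
tool_rot: [-1.57, 0.0, -1.339]
force: [0.1, -0.3, 4.0]
width: 23.6
```

Emit:
{"method": "servo_tool", "body": {"increments": [{"dx":0,"dy":0,"dz":0.4,"ax":0,"ay":0,"az":0,"claw":1},{"dx":0,"dy":0,"dz":1,"ax":0,"ay":0,"az":0,"claw":1},{"dx":0,"dy":0,"dz":2.5,"ax":0,"ay":0,"az":0,"claw":1},{"dx":0,"dy":0,"dz":5,"ax":0,"ay":0,"az":0,"claw":1},{"dx":0,"dy":0,"dz":8,"ax":0,"ay":0,"az":0,"claw":1},{"dx":0,"dy":0,"dz":11,"ax":0,"ay":0,"az":0,"claw":1},{"dx":0,"dy":0,"dz":14,"ax":0,"ay":0,"az":0,"claw":1},{"dx":0,"dy":0,"dz":16,"ax":0,"ay":0,"az":0,"claw":1}]}}

```text
clock: 5.63
eef_pos: [554.7, 374.7, 197.6]
tool_rot: [-1.567, 0.002, -1.339]
force: [0.9, 0.8, -3.4]
width: 23.1
```

Emit:
{"method": "servo_tool", "body": {"increments": [{"dx":0,"dy":0,"dz":0,"ax":0,"ay":0,"az":0,"claw":1},{"dx":0,"dy":0,"dz":0,"ax":0,"ay":0,"az":0,"claw":1}]}}

```text
clock: 5.8
eef_pos: [554.5, 374.1, 194.9]
tool_rot: [-1.568, 0.001, -1.339]
force: [-0.9, 0.3, -4.3]
width: 23.7
```

Run:
```python
from h import *
s=read_state();print(s['eef_pos'],s['tool_rot'],s['force'],s['torque'],s['width'])
snap('wrist','w3')
```

```text
[554.4659894  374.12089973 194.90008058] [-1.56834871e+00  8.83979004e-04 -1.33888658e+00] [-0.88798588  0.28432312 -4.30908107] [-0.03661301  0.08922608  0.00379226] 23.718831042605384
```

View pics/w3.png

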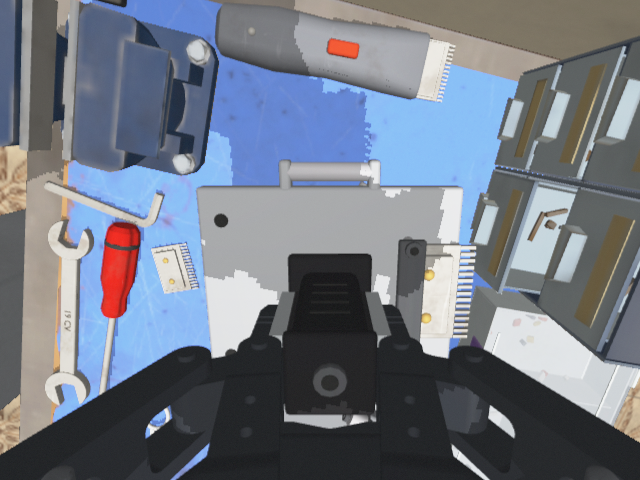

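Emit:
{"method": "servo_tool", "body": {"increments": [{"dx":0.2,"dy":-1,"dz":0,"ax":0,"ay":0,"az":-0.03,"claw":1},{"dx":0.6,"dy":-3,"dz":0,"ax":0,"ay":0,"az":-0.08,"claw":1},{"dx":1.2,"dy":-6,"dz":0,"ax":0,"ay":0,"az":-0.16,"claw":1},{"dx":1.8,"dy":-9,"dz":0,"ax":0,"ay":0,"az":-0.24,"claw":1},{"dx":2.4,"dy":-12,"dz":0,"ax":0,"ay":0,"az":-0.32,"claw":1},{"dx":3,"dy":-15,"dz":0,"ax":0,"ay":0,"az":-0.39,"claw":1},{"dx":3.3,"dy":-16.8,"dz":0,"ax":0,"ay":0,"az":-0.44,"claw":1},{"dx":3.5,"dy":-17.7,"dz":0,"ax":0,"ay":0,"az":-0.46,"claw":1}]}}

```text
clock: 6.52
eef_pos: [589.1, 191.4, 191.7]
tool_rot: [-1.572, -0.005, -1.807]
force: [0.0, 0.1, -3.8]
width: 23.4
```

Emit:
{"method": "servo_tool", "body": {"increments": [{"dx":0,"dy":0,"dz":0,"ax":0,"ay":0,"az":0,"claw":1},{"dx":0,"dy":0,"dz":0,"ax":0,"ay":0,"az":0,"claw":1},{"dx":0,"dy":0,"dz":0,"ax":0,"ay":0,"az":0,"claw":1},{"dx":0,"dy":0,"dz":0,"ax":0,"ay":0,"az":0,"claw":1}]}}

```text
clock: 6.85
eef_pos: [588.4, 199.7, 193.3]
tool_rot: [-1.572, 0.002, -1.795]
force: [0.6, 0.7, -3.5]
width: 23.4
```

Run:
```python
from h import *
s=read_state();print(s['eef_pos'],s['tool_rot'],s['force'],s['torque'],s['width'])
snap('wrist','w4');snap('side','s4')
```

```text
[588.3501181  199.7136599  193.31186593] [-1.57162585  0.00187793 -1.79493658] [ 0.57456684  0.73869305 -3.51102321] [ 0.05207613  0.04466766 -0.00104934] 23.416062459695222
```

View pics/w4.png

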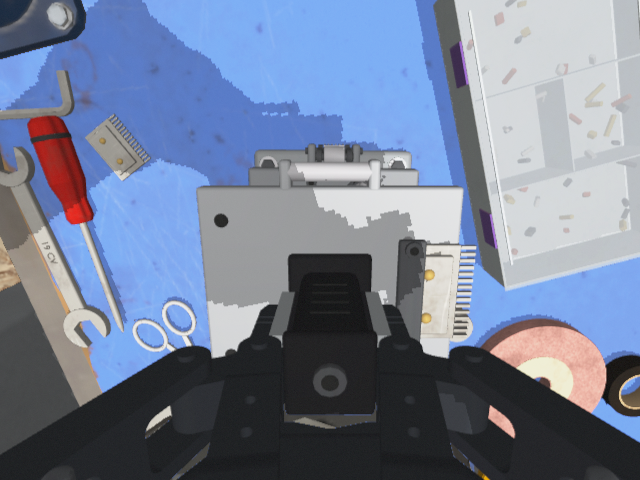

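View pics/s4.png

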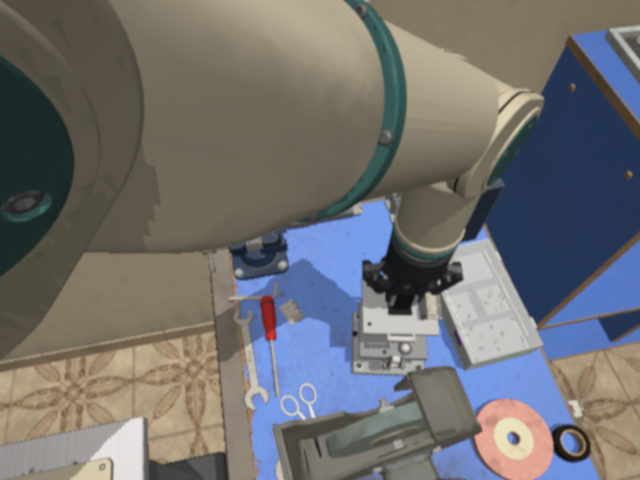

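Run:
```python
from h import *
im=cv2.imread('pics/w4.png')[130:200,230:430];cv2.imwrite('pics/w4z.png',cv2.resize(im,None,fx=4,fy=4,interpolation=cv2.INTER_CUBIC))
s=read_state();print(s['eef_pos'],s['tool_rot'],s['qpos'])
W=load('w4')
y=-.227;c=np.array([590,197])
for h in (10,19): 
  q=c+58*np.array([-np.sin(y),np.cos(y)]);print(proj(W,[*q,58+h+24]))
  for sx in(1,-1): print('corner',proj(W,[*(c+sx*56*np.array([np.cos(y),np.sin(y)])+49*np.array([-np.sin(y),np.cos(y)])),58+h]))
```

```text
[588.59704819 198.79339103 193.30027474] [-1.57123358e+00  9.92986017e-04 -1.79596442e+00] [-0.13262235  0.65254026 -0.39178606  1.63495334  0.2959991   0.91302675
 -0.85922352]
[331.7910765  155.10489456]
corner [415.04877927 167.25072668]
corner [248.05828372 166.78278485]
[331.86643502 155.89328884]
corner [417.95198362 168.37359721]
corner [245.27404786 167.88989255]
```

View pics/w4z.png

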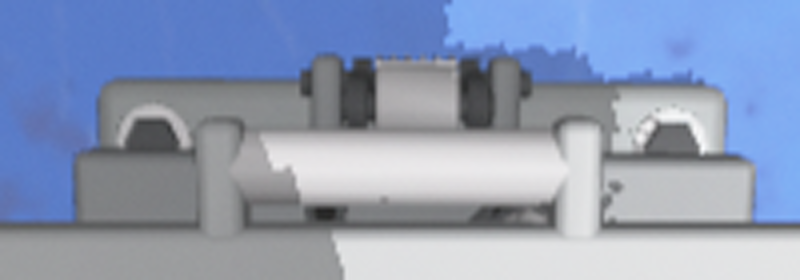

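Emit:
{"method": "servo_tool", "body": {"increments": [{"dx":0.1,"dy":0,"dz":-0.8,"ax":0,"ay":0,"az":0,"claw":1},{"dx":0.1,"dy":0,"dz":-2,"ax":0,"ay":0,"az":0,"claw":1},{"dx":0.1,"dy":0,"dz":-3.2,"ax":0,"ay":0,"az":0,"claw":1},{"dx":0.1,"dy":0,"dz":-4.2,"ax":0,"ay":0,"az":0,"claw":1},{"dx":0.1,"dy":0,"dz":-4.8,"ax":0,"ay":0,"az":0,"claw":1},{"dx":0.1,"dy":0,"dz":-4.8,"ax":0,"ay":0,"az":0,"claw":1},{"dx":0.1,"dy":0,"dz":-4.8,"ax":0,"ay":0,"az":0,"claw":1},{"dx":0.1,"dy":0,"dz":-4.8,"ax":0,"ay":0,"az":0,"claw":1}]}}

```text
clock: 7.62
eef_pos: [590.5, 197.1, 145.6]
tool_rot: [-1.57, 0.001, -1.799]
force: [-0.0, -0.3, -3.2]
width: 23.5
```

Emit:
{"method": "servo_tool", "body": {"increments": [{"dx":0,"dy":0,"dz":0,"ax":0,"ay":0,"az":0,"claw":1},{"dx":0,"dy":0,"dz":0,"ax":0,"ay":0,"az":0,"claw":1},{"dx":0,"dy":0,"dz":0,"ax":0,"ay":0,"az":0,"claw":1},{"dx":0,"dy":0,"dz":0,"ax":0,"ay":0,"az":0,"claw":1}]}}

```text
clock: 7.95
eef_pos: [590.3, 196.9, 145.7]
tool_rot: [-1.57, 0.0, -1.799]
force: [-0.4, 0.5, -3.6]
width: 23.1
```

Run:
```python
from h import *
s=read_state();print(s['eef_pos'],s['tool_rot'],s['force'],s['torque'],s['width'])
W=snap('wrist','w5')
im=cv2.imread('pics/w5.png')[130:200,230:430];cv2.imwrite('pics/w5z.png',cv2.resize(im,None,fx=4,fy=4,interpolation=cv2.INTER_CUBIC))
```

```text
[590.3102928  196.85665183 145.68212894] [-1.57022639e+00  3.12702789e-04 -1.79889704e+00] [-0.37766313  0.48862446 -3.6387117 ] [0.02329846 0.00919721 0.04660131] 23.113251135910627
```

View pics/w5z.png

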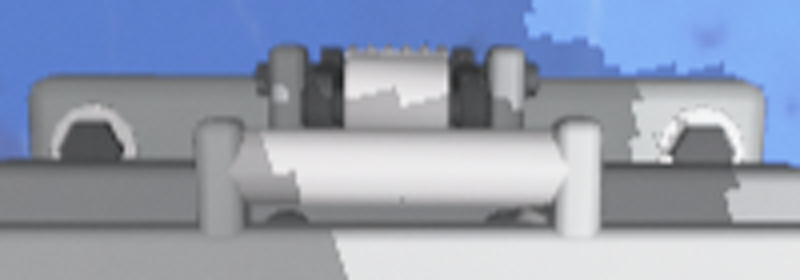

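Run:
```python
from h import *
W=load('w5');y=-.228
u=np.array([-np.sin(y),np.cos(y)])
for h in (10,15,20):
  for c in ([590.3,197],[590.3,199]):
    c=np.array(c);print(h,c,'roller',proj(W,[*(c+58*u),58+h+24]),'rollerouter',proj(W,[*(c+64*u),58+h+24]),'table edge',proj(W,[*(c+49*u),58+h]),'foot edge',proj(W,[*(c+58*u),10]))
    
print('pin',proj(W,[*(np.array([590.4,197])+52*u),145.7+17.4-41]))
```

```text
10 [590.3 197. ] roller [327.10708238 154.83503662] rollerouter [327.08126837 142.10332394] table edge [327.36847661 169.27507767] foot edge [327.73068652 148.63558602]
10 [590.3 199. ] roller [326.16746786 150.72510509] rollerouter [326.13350646 137.92251502] table edge [326.54059226 165.68632468] foot edge [327.0676112  145.71777846]
15 [590.3 197. ] roller [327.05195252 155.38310038] rollerouter [327.02498046 142.32415735] table edge [327.32593949 170.08532063] foot edge [327.73068652 148.63558602]
15 [590.3 199. ] roller [326.08782036 151.16816904] rollerouter [326.05226828 138.03463106] table edge [326.47908025 166.41679815] foot edge [327.0676112  145.71777846]
20 [590.3 197. ] roller [326.99389644 155.96025461] rollerouter [326.9656779  142.55681814] table edge [327.28142325 170.93326184] foot edge [327.73068652 148.63558602]
20 [590.3 199. ] roller [326.00393295 151.6348188 ] rollerouter [325.96666634 138.15276946] table edge [326.41469896 167.18134527] foot edge [327.0676112  145.71777846]
pin [326.99281755 173.2675429 ]
```

Emit:
{"method": "servo_tool", "body": {"increments": [{"dx":0,"dy":0,"dz":-0.2,"ax":0,"ay":0,"az":0,"claw":1},{"dx":0,"dy":0,"dz":-0.4,"ax":0,"ay":0,"az":0,"claw":1},{"dx":0,"dy":0,"dz":-0.6,"ax":0,"ay":0,"az":0,"claw":1},{"dx":0,"dy":0,"dz":-0.8,"ax":0,"ay":0,"az":0,"claw":1},{"dx":0,"dy":0,"dz":-0.9,"ax":0,"ay":0,"az":0,"claw":1}]}}

```text
clock: 8.42
eef_pos: [589.9, 196.7, 135.8]
tool_rot: [-1.571, -0.0, -1.799]
force: [0.2, -0.4, -4.0]
width: 23.8
```

Emit:
{"method": "servo_tool", "body": {"increments": [{"dx":0,"dy":0,"dz":-0.1,"ax":0,"ay":0,"az":0,"claw":1},{"dx":0,"dy":0,"dz":-0.2,"ax":0,"ay":0,"az":0,"claw":1},{"dx":0,"dy":0,"dz":-0.3,"ax":0,"ay":0,"az":0,"claw":1}]}}

```text
clock: 8.67
eef_pos: [590.3, 196.3, 133.6]
tool_rot: [-1.57, -0.001, -1.799]
force: [-0.5, -3.0, 1.5]
width: 23.1
```

Emit:
{"method": "servo_tool", "body": {"increments": [{"dx":0,"dy":0,"dz":-0.1,"ax":0,"ay":0,"az":0,"claw":1},{"dx":0,"dy":0,"dz":-0.2,"ax":0,"ay":0,"az":0,"claw":1},{"dx":0,"dy":0,"dz":-0.2,"ax":0,"ay":0,"az":0,"claw":1}]}}

```text
clock: 8.92
eef_pos: [591.2, 196.3, 132.7]
tool_rot: [-1.568, 0.0, -1.8]
force: [-0.8, -3.4, 6.0]
width: 23.5
```

Emit:
{"method": "servo_tool", "body": {"increments": [{"dx":0,"dy":-0.05,"dz":-0.1,"ax":0,"ay":0,"az":0,"claw":1},{"dx":0,"dy":-0.05,"dz":-0.2,"ax":0,"ay":0,"az":0,"claw":1},{"dx":0,"dy":-0.05,"dz":-0.2,"ax":0,"ay":0,"az":0,"claw":1}]}}

```text
clock: 9.17
eef_pos: [592.0, 196.2, 131.4]
tool_rot: [-1.567, 0.001, -1.8]
force: [-0.1, -2.1, 7.3]
width: 23.1
```

Emit:
{"method": "servo_tool", "body": {"increments": [{"dx":0,"dy":-0.05,"dz":-0.1,"ax":0,"ay":0,"az":0,"claw":1},{"dx":0,"dy":-0.05,"dz":-0.2,"ax":0,"ay":0,"az":0,"claw":1},{"dx":0,"dy":-0.05,"dz":-0.2,"ax":0,"ay":0,"az":0,"claw":1}]}}

```text
clock: 9.42
eef_pos: [592.1, 195.9, 129.2]
tool_rot: [-1.567, 0.002, -1.799]
force: [1.0, -1.1, 5.0]
width: 23.6
```

Emit:
{"method": "servo_tool", "body": {"increments": [{"dx":-0.05,"dy":0,"dz":-0.1,"ax":0,"ay":0,"az":0,"claw":1},{"dx":-0.05,"dy":0,"dz":-0.15,"ax":0,"ay":0,"az":0,"claw":1},{"dx":-0.05,"dy":0,"dz":-0.15,"ax":0,"ay":0,"az":0,"claw":1}]}}

```text
clock: 9.67
eef_pos: [590.8, 195.9, 126.5]
tool_rot: [-1.568, 0.001, -1.799]
force: [1.8, -2.3, -0.6]
width: 23.8
```

Emit:
{"method": "servo_tool", "body": {"increments": [{"dx":0,"dy":0,"dz":-0.1,"ax":0,"ay":0,"az":0,"claw":1},{"dx":0,"dy":0,"dz":-0.1,"ax":0,"ay":0,"az":0,"claw":1},{"dx":0,"dy":0,"dz":-0.1,"ax":0,"ay":0,"az":0,"claw":1}]}}

```text
clock: 9.92
eef_pos: [589.0, 196.0, 123.7]
tool_rot: [-1.572, -0.0, -1.799]
force: [1.5, 1.0, -6.7]
width: 23.3
```

Emit:
{"method": "servo_tool", "body": {"increments": [{"dx":0.05,"dy":0,"dz":0,"ax":0,"ay":0,"az":0,"claw":1},{"dx":0.05,"dy":0,"dz":0,"ax":0,"ay":0,"az":0,"claw":1}]}}

```text
clock: 10.08
eef_pos: [589.0, 195.9, 123.6]
tool_rot: [-1.573, -0.001, -1.798]
force: [0.2, 0.7, -9.8]
width: 23.5
```

Emit:
{"method": "servo_tool", "body": {"increments": [{"dx":0,"dy":0,"dz":-0.03,"ax":0,"ay":0,"az":0,"claw":1},{"dx":0,"dy":0,"dz":-0.06,"ax":0,"ay":0,"az":0,"claw":1},{"dx":0,"dy":0,"dz":-0.06,"ax":0,"ay":0,"az":0,"claw":1}]}}

```text
clock: 10.33
eef_pos: [589.1, 196.0, 123.6]
tool_rot: [-1.573, -0.001, -1.798]
force: [-1.6, 0.9, -9.1]
width: 23.3
```

Emit:
{"method": "servo_tool", "body": {"increments": [{"dx":0,"dy":0,"dz":-0.04,"ax":0,"ay":0,"az":0,"claw":1},{"dx":0,"dy":0,"dz":-0.06,"ax":0,"ay":0,"az":0,"claw":1},{"dx":0,"dy":0,"dz":-0.06,"ax":0,"ay":0,"az":0,"claw":1}]}}

```text
clock: 10.58
eef_pos: [589.5, 195.9, 123.3]
tool_rot: [-1.572, -0.0, -1.799]
force: [-1.8, 0.6, -8.2]
width: 23.4
```

Run:
```python
from h import *
s=read_state();print(s['eef_pos'],s['tool_rot'],s['force'],s['torque'],s['width'])
W=snap('wrist','w6');snap('side','s6')
im=cv2.imread('pics/w6.png')[120:260,190:490];cv2.imwrite('pics/w6z.png',cv2.resize(im,None,fx=2.6,fy=2.6,interpolation=cv2.INTER_CUBIC))
im=cv2.imread('pics/s6.png')[250:390,330:470];cv2.imwrite('pics/s6z.png',cv2.resize(im,None,fx=4,fy=4,interpolation=cv2.INTER_CUBIC))
```

```text
[589.45952888 195.86824    123.28321458] [-1.57199400e+00 -4.72047232e-04 -1.79858333e+00] [-1.75489234  0.55510313 -8.22038385] [ 0.1952185   0.45088117 -0.01752784] 23.36779344669197
```

View pics/w6z.png

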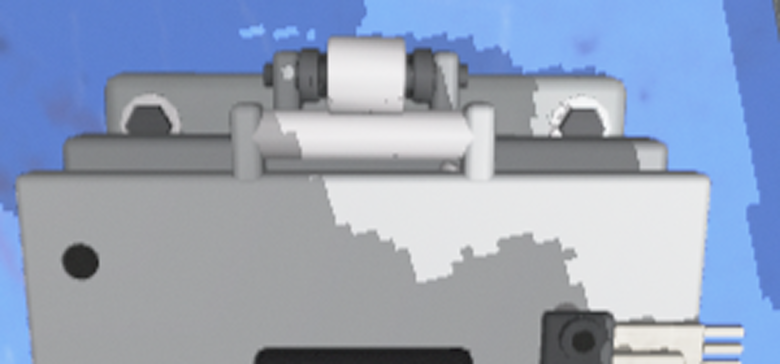

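View pics/s6z.png

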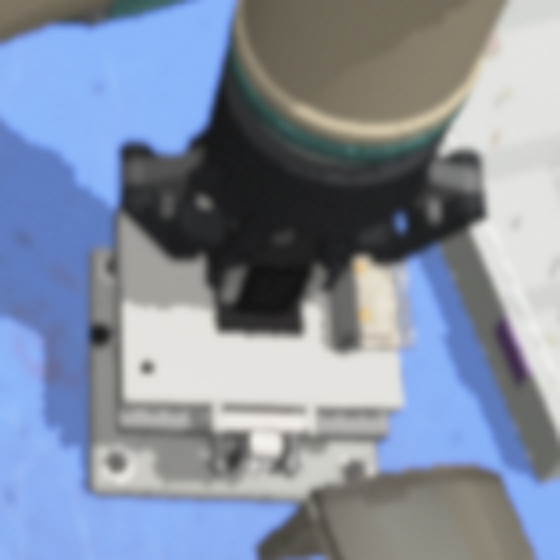

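Emit:
{"method": "servo_tool", "body": {"increments": [{"dx":0.05,"dy":0,"dz":0,"ax":0,"ay":0,"az":0,"claw":1},{"dx":0.1,"dy":0,"dz":-0.03,"ax":0,"ay":0,"az":0,"claw":1},{"dx":0.1,"dy":0,"dz":-0.03,"ax":0,"ay":0,"az":0,"claw":1}]}}

```text
clock: 10.93
eef_pos: [591.3, 195.6, 123.2]
tool_rot: [-1.571, -0.0, -1.799]
force: [-0.8, 1.4, -10.4]
width: 23.5
```

Run:
```python
from h import *
s=read_state();print(s['eef_pos'],s['tool_rot'],s['force'],s['torque'],s['width'])
```

```text
[591.30427699 195.55646266 123.17024868] [-1.57062455e+00 -2.45974139e-04 -1.79898967e+00] [ -0.83482535   1.40778748 -10.3840351 ] [0.09197311 0.26203473 0.00813667] 23.53747476089721
```

Emit:
{"method": "servo_tool", "body": {"increments": [{"dx":0,"dy":0.05,"dz":-0.03,"ax":0,"ay":0,"az":0,"claw":1},{"dx":0,"dy":0.08,"dz":-0.06,"ax":0,"ay":0,"az":0,"claw":1},{"dx":0,"dy":0.08,"dz":-0.06,"ax":0,"ay":0,"az":0,"claw":1}]}}

```text
clock: 11.18
eef_pos: [591.6, 195.9, 122.7]
tool_rot: [-1.57, -0.001, -1.799]
force: [-0.2, -1.2, -9.6]
width: 23.5
```

Run:
```python
from h import *
s=read_state();print(s['eef_pos'],s['tool_rot'],s['force'],s['torque'],s['width'])
```

```text
[591.56500217 195.93843605 122.71387309] [-1.56996289e+00 -6.85693873e-04 -1.79916309e+00] [-0.15129841 -1.23044152 -9.56390833] [-0.33132051  0.079698    0.00046605] 23.507695264527932
```

Emit:
{"method": "servo_tool", "body": {"increments": [{"dx":0,"dy":0,"dz":-0.04,"ax":0,"ay":0,"az":0,"claw":1},{"dx":0,"dy":0,"dz":-0.08,"ax":0,"ay":0,"az":0,"claw":1},{"dx":0,"dy":0,"dz":-0.08,"ax":0,"ay":0,"az":0,"claw":1}]}}

```text
clock: 11.43
eef_pos: [591.5, 196.0, 121.7]
tool_rot: [-1.57, -0.001, -1.799]
force: [0.8, -1.7, -10.5]
width: 24.0
```

Run:
```python
from h import *
s=read_state();print(s['eef_pos'],s['tool_rot'],s['force'],s['torque'],s['width'])
```

```text
[591.45709704 196.00026259 121.66433559] [-1.57028118e+00 -5.36456771e-04 -1.79914734e+00] [  0.81815652  -1.74645265 -10.53164115] [-0.44980244 -0.18928891  0.00274268] 23.966125454276085
```

Emit:
{"method": "servo_tool", "body": {"increments": [{"dx":0.02,"dy":-0.04,"dz":-0.04,"ax":0,"ay":0,"az":0,"claw":1},{"dx":0.02,"dy":-0.04,"dz":-0.07,"ax":0,"ay":0,"az":0,"claw":1},{"dx":0.02,"dy":-0.04,"dz":-0.07,"ax":0,"ay":0,"az":0,"claw":1}]}}

```text
clock: 11.68
eef_pos: [591.3, 195.9, 120.8]
tool_rot: [-1.571, -0.0, -1.799]
force: [0.4, -1.4, -12.4]
width: 23.4
```

Run:
```python
from h import *
s=read_state();print(s['eef_pos'],s['tool_rot'],s['force'],s['torque'],s['width'])
```

```text
[591.30613233 195.93968628 120.79824934] [-1.57100909e+00 -3.30232681e-04 -1.79894309e+00] [  0.35345446  -1.42326896 -12.3820799 ] [-0.33151537 -0.12273631 -0.01008612] 23.361099897695986
```

Emit:
{"method": "servo_tool", "body": {"increments": [{"dx":0,"dy":-0.03,"dz":-0.04,"ax":0,"ay":0,"az":0,"claw":1},{"dx":0,"dy":-0.03,"dz":-0.06,"ax":0,"ay":0,"az":0,"claw":1},{"dx":0,"dy":-0.03,"dz":-0.06,"ax":0,"ay":0,"az":0,"claw":1}]}}

```text
clock: 11.93
eef_pos: [591.1, 195.9, 120.4]
tool_rot: [-1.571, -0.0, -1.799]
force: [0.0, -2.0, -12.4]
width: 23.5
```

Run:
```python
from h import *
s=read_state();print(s['eef_pos'],s['tool_rot'],s['force'],s['torque'],s['width'])
```

```text
[591.11927565 195.90007246 120.44176686] [-1.57119367e+00 -2.21295765e-04 -1.79872810e+00] [  0.03495351  -1.96358637 -12.42792526] [-0.39321877 -0.02019144 -0.01728181] 23.501041678854605
```

Emit:
{"method": "servo_tool", "body": {"increments": [{"dx":0,"dy":-0.03,"dz":-0.04,"ax":0,"ay":0,"az":0,"claw":1},{"dx":0,"dy":-0.03,"dz":-0.07,"ax":0,"ay":0,"az":0,"claw":1},{"dx":0,"dy":-0.03,"dz":-0.07,"ax":0,"ay":0,"az":0,"claw":1}]}}

```text
clock: 12.18
eef_pos: [590.9, 195.9, 120.1]
tool_rot: [-1.571, 0.0, -1.799]
force: [-1.2, -0.8, -8.6]
width: 23.2
```

Run:
```python
from h import *
s=read_state();print(s['eef_pos'],s['tool_rot'],s['force'],s['torque'],s['width'])
```

```text
[590.91411137 195.8995237  120.08750174] [-1.57139081e+00  2.16879196e-05 -1.79867938e+00] [-1.19584569 -0.8359095  -8.63079069] [-0.30316868  0.42590748 -0.11006888] 23.209299833869427
```

Emit:
{"method": "servo_tool", "body": {"increments": [{"dx":0,"dy":0,"dz":-0.04,"ax":0,"ay":0,"az":0,"claw":1},{"dx":0,"dy":0,"dz":-0.07,"ax":0,"ay":0,"az":0,"claw":1},{"dx":0,"dy":0,"dz":-0.07,"ax":0,"ay":0,"az":0,"claw":1}]}}

```text
clock: 12.43
eef_pos: [590.5, 196.1, 119.6]
tool_rot: [-1.572, -0.0, -1.798]
force: [-5.9, 0.1, -4.7]
width: 23.5
```

Run:
```python
from h import *
s=read_state();print(s['eef_pos'],s['tool_rot'],s['force'],s['torque'],s['width'])
```

```text
[590.4903798  196.06229988 119.56905792] [-1.57199847e+00 -1.60037763e-04 -1.79849570e+00] [-5.87107932  0.13351353 -4.71204779] [-0.33120731  1.17271435 -0.17217366] 23.47130269284077
```

Emit:
{"method": "servo_tool", "body": {"increments": [{"dx":-0.06,"dy":0,"dz":0,"ax":0,"ay":0,"az":0,"claw":1},{"dx":-0.12,"dy":0,"dz":0,"ax":0,"ay":0,"az":0,"claw":1},{"dx":-0.12,"dy":0,"dz":0,"ax":0,"ay":0,"az":0,"claw":1}]}}

```text
clock: 12.68
eef_pos: [590.0, 196.0, 119.3]
tool_rot: [-1.571, 0.001, -1.799]
force: [-3.4, 0.1, -5.4]
width: 23.5
```

Run:
```python
from h import *
s=read_state();print(s['eef_pos'],s['tool_rot'],s['force'],s['torque'],s['width'])
```

```text
[589.95249459 196.0210733  119.30065869] [-1.57093397e+00  5.46417127e-04 -1.79877160e+00] [-3.43444148  0.06620443 -5.4040113 ] [-0.16739514  0.94375513 -0.17119034] 23.470401012185352
```

Emit:
{"method": "servo_tool", "body": {"increments": [{"dx":-0.06,"dy":0,"dz":-0.03,"ax":0,"ay":0,"az":0,"claw":1},{"dx":-0.12,"dy":0,"dz":-0.06,"ax":0,"ay":0,"az":0,"claw":1},{"dx":-0.12,"dy":0,"dz":-0.06,"ax":0,"ay":0,"az":0,"claw":1}]}}

```text
clock: 12.93
eef_pos: [589.7, 196.0, 119.1]
tool_rot: [-1.569, 0.001, -1.799]
force: [-2.8, 0.2, -2.5]
width: 23.5
```

Run:
```python
from h import *
s=read_state();print(s['eef_pos'],s['tool_rot'],s['force'],s['torque'],s['width'])
W=snap('wrist','w7')
im=cv2.imread('pics/w7.png')[120:260,190:490];cv2.imwrite('pics/w7z.png',cv2.resize(im,None,fx=2.6,fy=2.6,interpolation=cv2.INTER_CUBIC))
```

```text
[589.72062052 195.96474751 119.13247161] [-1.56922806e+00  1.25922714e-03 -1.79918693e+00] [-2.83582346  0.23093921 -2.54287389] [-0.06390175  0.68199116 -0.22510123] 23.505813513034884
```

View pics/w7z.png

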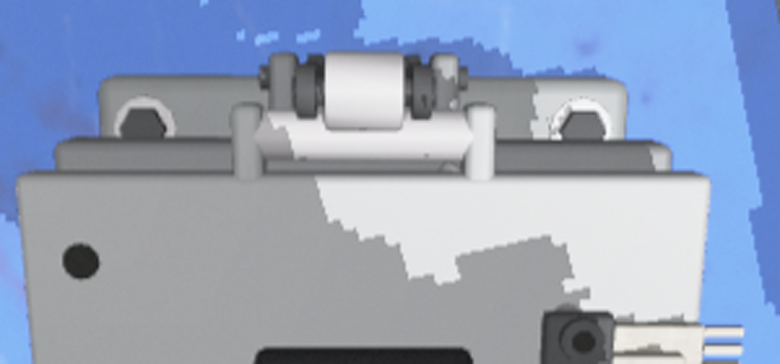

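Emit:
{"method": "servo_tool", "body": {"increments": [{"dx":-0.06,"dy":0,"dz":-0.04,"ax":0,"ay":0,"az":0,"claw":1},{"dx":-0.1,"dy":0,"dz":-0.08,"ax":0,"ay":0,"az":0,"claw":1},{"dx":-0.1,"dy":0,"dz":-0.08,"ax":0,"ay":0,"az":0,"claw":1},{"dx":-0.1,"dy":0,"dz":-0.08,"ax":0,"ay":0,"az":0,"claw":1}]}}

```text
clock: 13.32
eef_pos: [589.5, 196.0, 118.9]
tool_rot: [-1.568, 0.002, -1.799]
force: [0.0, 0.3, 5.8]
width: 23.4
```

Run:
```python
from h import *
s=read_state();print(s['eef_pos'],s['tool_rot'],s['force'],s['torque'],s['width'])
```

```text
[589.47165102 195.98940683 118.93605381] [-1.5677852   0.00185222 -1.79923228] [0.04700875 0.30256687 5.84350608] [-0.07196054  0.18086696 -0.25697484] 23.356605185960692
```

Emit:
{"method": "servo_tool", "body": {"increments": [{"dx":0,"dy":0,"dz":0.04,"ax":0,"ay":0,"az":0,"claw":1},{"dx":0,"dy":0,"dz":0.04,"ax":0,"ay":0,"az":0,"claw":1},{"dx":0,"dy":0,"dz":0.04,"ax":0,"ay":0,"az":0,"claw":1}]}}

```text
clock: 13.57
eef_pos: [589.4, 196.0, 118.9]
tool_rot: [-1.568, 0.002, -1.799]
force: [1.3, 0.3, 5.6]
width: 23.3
```

Emit:
{"method": "servo_tool", "body": {"increments": [{"dx":0,"dy":0,"dz":0,"ax":0,"ay":0,"az":0,"claw":-1},{"dx":0,"dy":0,"dz":0,"ax":0,"ay":0,"az":0,"claw":-1},{"dx":0,"dy":0,"dz":0,"ax":0,"ay":0,"az":0,"claw":-1},{"dx":0,"dy":0,"dz":0,"ax":0,"ay":0,"az":0,"claw":-1},{"dx":0,"dy":0,"dz":0,"ax":0,"ay":0,"az":0,"claw":-1},{"dx":0,"dy":0,"dz":0,"ax":0,"ay":0,"az":0,"claw":-1},{"dx":0,"dy":0,"dz":0,"ax":0,"ay":0,"az":0,"claw":-1},{"dx":0,"dy":0,"dz":0,"ax":0,"ay":0,"az":0,"claw":-1}]}}

```text
clock: 14.23
eef_pos: [587.9, 195.6, 118.1]
tool_rot: [-1.571, -0.0, -1.799]
force: [0.1, 0.4, -0.6]
width: 85.1
```

Run:
```python
from h import *
s=read_state();print(s['eef_pos'],s['tool_rot'],s['force'],s['torque'],s['width'])
W=snap('wrist','w8')
```

```text
[587.87396024 195.60395694 118.13976791] [-1.57091072e+00 -7.21211828e-05 -1.79873950e+00] [ 0.11366067  0.36858    -0.57452258] [-0.00190681  0.02245234 -0.02488529] 85.08804750319086
```

View pics/w8.png

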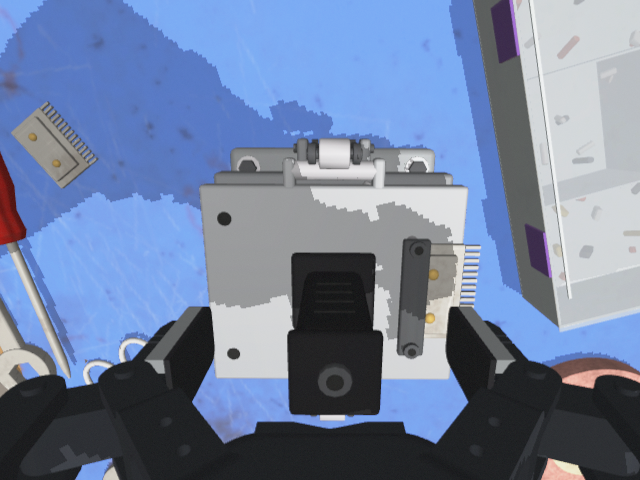

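Emit:
{"method": "servo_tool", "body": {"increments": [{"dx":0.15,"dy":0,"dz":1,"ax":0,"ay":0,"az":0,"claw":-1},{"dx":0.15,"dy":0,"dz":3,"ax":0,"ay":0,"az":0,"claw":-1},{"dx":0.15,"dy":0,"dz":6,"ax":0,"ay":0,"az":0,"claw":-1},{"dx":0.15,"dy":0,"dz":9,"ax":0,"ay":0,"az":0,"claw":-1},{"dx":0.15,"dy":0,"dz":12,"ax":0,"ay":0,"az":0,"claw":-1},{"dx":0.15,"dy":0,"dz":14,"ax":0,"ay":0,"az":0,"claw":-1},{"dx":0.15,"dy":0,"dz":15,"ax":0,"ay":0,"az":0,"claw":-1},{"dx":0.15,"dy":0,"dz":15,"ax":0,"ay":0,"az":0,"claw":-1}]}}

```text
clock: 14.95
eef_pos: [590.8, 196.3, 271.3]
tool_rot: [-1.566, 0.003, -1.799]
force: [0.4, 0.8, 0.2]
width: 85.0
```

Run:
```python
from h import *
s=read_state();print(s['eef_pos'],s['force'],s['clock'])
W=snap('wrist','w9');S=snap('side','s9')
y=-.228;ex=np.array([np.cos(y),np.sin(y)]);u=np.array([-ex[1],ex[0]]);c=np.array([590,196.5])
for h in (19,):
  print('plate corners pred w',[proj(W,[*(c+a*56*ex+b*46*u),58+h+22]).round(1).tolist() for a,b in [(1,1),(-1,1),(-1,-1),(1,-1)]])
  print('cap',proj(W,[*c,117+h+28]).round(1))
  print('home pin',proj(W,[*(c+52*u),58+h+18]),'roller',proj(W,[*(c+58*u),58+h+24]))
im=cv2.imread('pics/s9.png')[260:390,330:450];cv2.imwrite('pics/s9z.png',cv2.resize(im,None,fx=4.5,fy=4.5,interpolation=cv2.INTER_CUBIC))
```

```text
[590.77563884 196.2988734  271.31264425] [0.3564787  0.82719742 0.24322638] 14.95
plate corners pred w [[397.2, 163.3], [254.9, 163.4], [260.4, 273.8], [392.3, 273.5]]
cap [325.9 241.4]
home pin [326.10578783 155.28965979] roller [326.05491787 147.73921453]
```

View pics/w9.png

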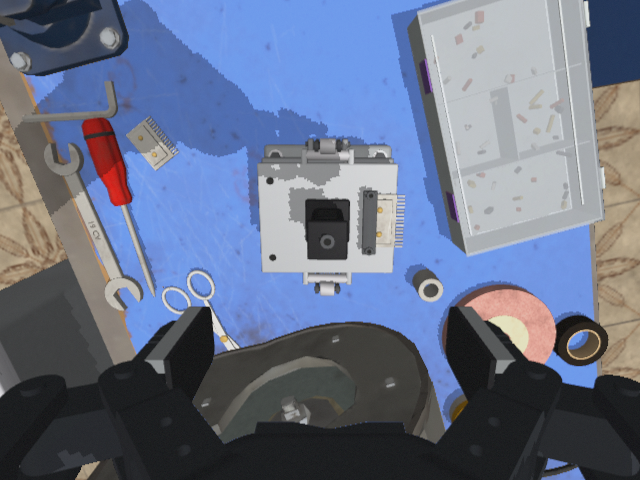

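View pics/s9z.png

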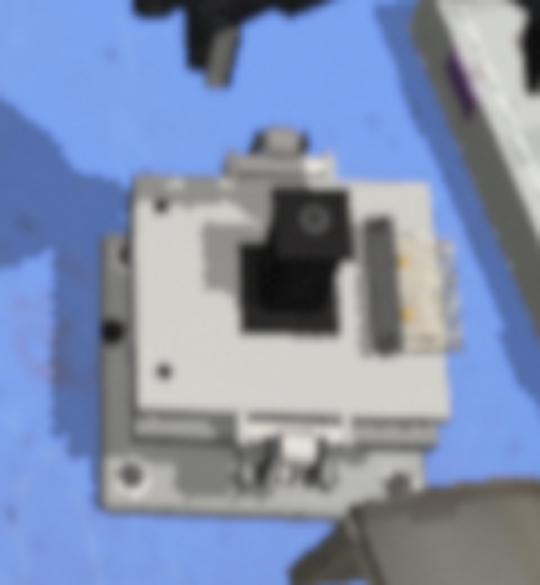

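Run:
```python
import cv2
im=cv2.imread('pics/w9.png')[130:305,245:415];cv2.imwrite('pics/w9z.png',cv2.resize(im,None,fx=3.4,fy=3.4,interpolation=cv2.INTER_CUBIC))
```

```text
(no output)
```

View pics/w9z.png

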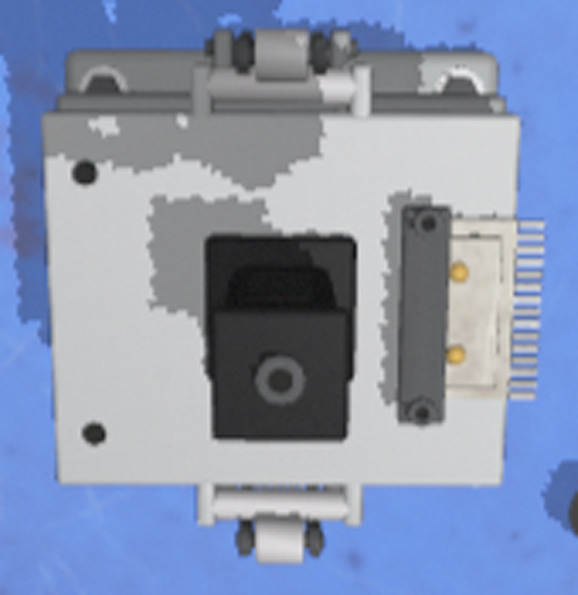

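Emit:
{"method": "servo_tool", "body": {"increments": [{"dx":0,"dy":0,"dz":0,"ax":0,"ay":0,"az":0,"claw":-1},{"dx":0,"dy":0,"dz":0,"ax":0,"ay":0,"az":0,"claw":-1},{"dx":0,"dy":0,"dz":0,"ax":0,"ay":0,"az":0,"claw":-1},{"dx":0,"dy":0,"dz":0,"ax":0,"ay":0,"az":0,"claw":-1}]}}

```text
clock: 15.38
eef_pos: [589.0, 195.5, 267.2]
tool_rot: [-1.572, -0.001, -1.799]
force: [1.0, -0.4, -0.2]
width: 85.5
```

```bash
python3 -c "
from cell import *
print(finish_job(), read_state()['clock'])"
```

```text
the job is handed in; nothing more can be done
the job is handed in; nothing more can be done
```

The carrier is back on the three balls, blade end over the pair, and both rollers appear to hold its side pins. I handed the job in at about 15 s of the 51 s allowed; no verdict was reported.

**Lowering and contact:**
- The rollers touched the pins with the tool tip at about 134 mm, and the push peaked at about 7 N in the readings, roughly 11 N once the carrier's weight is added.
- Past centre the springs pulled down, and I kept hold and lowered in steps under 1 mm.
- The first touch on the balls gave side forces of up to 6 N and a small tilting moment. I cancelled most of this by shifting the tool 1 to 3 mm sideways.
- It came to rest at 118.9 mm, where the vertical force rose from −2.5 to +5.8 N with hardly any movement. That is about 15 mm below first roller contact, against the 14 mm stated, and puts the table about 19 mm above its lowest setting.
- In one step just past centre the carrier dropped 2.8 mm for a commanded 1 mm, still about 5 mm above home and held by the arm.

**Last checks:**
- After release the force read zero. The wrist picture shows the plate lined up with the jig and both rollers over their pins, and the side picture agrees.
- When I let go, the tool moved about 1.5 mm sideways relative to the carrier, from strain left in the arm.
- The other things on the bench were not touched.
- I could not check the balls for dents directly. I estimate the load on all three together at about 20 N while pressing.

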